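# Feed a coffee pod from the dispenser and put it on the breakfast tray

### The arm

A 7-joint arm with a two-finger parallel gripper is mounted at the origin on a cart in front of the work surface, level with it; the furniture and walls round the work are solid. World frame = base frame: x ahead of the robot, y to its left, z up, the work surface at z = 0. Lengths are in m, angles in rad, forces in N, time in s.
With the tool pointing down it reaches from about 0.425 to 0.95 m from the base axis. Payload 4.7 kg.
Tool frame: the origin (TCP) lies at the very end of the fingers, on their centre line; the grasp point (between the pads) lies 19 mm behind it; z points along the fingers, y is the line along which they close (so a half turn about z gives the same grasp; the last joint's range is limited). The gripper opens to 87 mm and grips with 3 to 60 N. Pads are 19 mm wide; open, the fingers measure 117 mm over their backs; the gripper's body (75 mm by 190 mm) begins 51 mm behind the grasp point.
Start: joints at [-1.373, 0.469, -0.049, 1.532, 0.024, 1.141, -0.082], TCP at [0.152, 0.658, 0.223] pointing down, gripper open.
Joint ranges: [-2.59, 2.59], [-0.33, 1.99], [-1.39, 1.29], [0.1, 2.45], [-1.04, 4.18], [0.21, 1.99], [-2.66, 2.66]. Speed limits (rad/s): [2.57, 2.57, 3.14, 3.14, 3.14, 3.14, 3.14].

### API

Orientations are given as a unit quaternion [x, y, z, w].
In Python, from rig import ctrl gives the robot as it stands.
- The arm moves only by the tool servo_tool, never from a script. Its argument "deltas" is a list of rows, each an object of numbers: "dx", "dy", "dz": the shift along the tool's x, y, z in fractions of the full range, 1 being 0.6 m; "wx", "wy", "wz": the turn, a rotation vector about the tool's x, y, z in normalised numbers (1 is 180 degrees). In form: [{"dx": .., "dy": .., "dz": .., "wx": .., "wy": .., "wz": ..}, ...]. A call has 1 to 5 rows; each row is the pose to reach, as a shift and turn from the pose commanded when the call began, along the tool's axes at that moment; what a row does not reach only later rows make up. A row lasts 1/12 s, in which the tool goes at most 41.7 mm and 7.16 degrees, less where a joint would pass 70% of its speed; a pose out of reach is approached as far as the arm can. A shift or turn number past 1, either way, is cut back to 1. A call with a gripper value outside its range is refused whole. "claw" is the opening, from -1 (shut) to 1 (fully open), set as the call begins (left out, the last holds). The fingers move at their own pace and stop on an object; the grip force is fixed at half the most. Time passes only in rows, so rows that repeat a pose let the fingers close. It gives the time, the measured TCP pose, the force, the opening and the grip force at its end, in the units of the state.
- ctrl.get_obs(): the state, without advancing time (a new reading comes with each control period).
- ctrl.snapshot(name): name is "scene" or "top" or "wrist"; returns a dict with "pixels" (480x640x3 uint8, blue, green, red), "camera_matrix" (3x3 intrinsics, pixels), "xyz" and "rotation" of the camera in the world. Camera axes: x right, y down, z forward; pixel columns grow to the right and rows downward; lengths in m; the calibration is good to about 2 mm. A picture is of the moment at which its call begins. There is no depth.
- ctrl.sign_off(): hands the job in; it is judged then, once.
The state is a dict: "clock": time; "qpos": joint angles; "qd": joint speeds; "effort": joint torques, N m; "position": TCP position; "tcp_rot": TCP orientation; "wrist_force": force on the tool from outside, world axes, zero at the start; "wrist_torque": the same for the moment, N m; "gripper_width": opening from 0.0 (shut) to 1.0 (fully open); "gripper_force": force on a finger pad.
Only numpy, scipy, OpenCV 4.12 (cv2) and the standard library are available. Lean on these libraries where they do the work, as an engineer would, in place of code of your own. Each camera call takes 0.05 s, during which the arm holds its last target. There are 200 camera calls.

### The job

Complete the breakfast tray with a coffee pod: tilt the pod dispenser's spring-centred stick fully to your left as you face it (towards the left-hand magazine) and hold it there for a good second until the lower left pod has been pushed right out onto the landing, then let the stick spring back to the middle. Pick up that pod and stand it upright, foil up, on the bare end of the tray, leaving the mug, the teaspoon and the other pods where they belong.

Things in the scene. Friction and masses are not known exactly. Their poses are not given: they have to be found in the camera images.
- dispenser: Coffee pod dispenser, 252 x 128 mm, fixed, left or right of the tray: aluminium magazines, black foot and rear housing. Origin on the worktop between the magazines; x to its back, y to the left as you face it, z up. Magazines centred at x 0, y +30 (left) and -30 mm (right), walls up to z 102, hold two pods each, one on the other. Rear housing x 32 to 153, top at z 73, carries the stick.
- stick_knob (a point): Centre of the stick's black ball knob, 30 mm across, on a steel shaft of 8 mm; with the stick upright it is at x 60, y 0, z 148.5 mm in the dispenser's frame. It swings on a radius of 74 mm about a pivot at z 74.5 mm, only along the dispenser's y. Coffee machines up to 340 mm tall stand behind, from world x 0.62 m on.
- stick (a joint): Tilt (rad): 0 upright, where its spring returns it; positive to the left (dispenser's +y); stops at +-0.45. About 8 N at the knob holds it at the stop. It drives the pushers: tilted left, the lower left pod slides forward onto the landing (29 mm at 0.2 rad, 53 at 0.36, 65 at the stop), tilted right the lower right one. On letting go the pusher snaps back; the fed pod stays out.
- left_landing (a point): Point on the open landing about where the fed left pod ends: x -64, y 30, z 12 mm in the dispenser's frame. The landing floor is level, 12 mm above the worktop, from x -32 to -94 mm in front of the magazines, with a lip 8 mm high along its front edge.
- pod_left_bottom: The pod to be fed: lower pod in the left magazine, a white tapered cup with a foil lid, 14 g. Origin at the centre of its underside, z up through the foil. Underside 35 mm across, tapering out to a rim 51 mm across at the top, 43 mm high; pinch it across the rim from above.
- pod_left_top: Pod resting on the one before, same size; origin at the centre of its underside. It stays in the dispenser and drops by itself when the pusher returns.
- pod_right_bottom: Lower pod in the right magazine, black cup, same size and origin; stays.
- pod_right_top: Upper pod in the right magazine, black cup, same size and origin; stays.
- tray: Wooden tray, 160 x 270 mm, fixed, long side along its y. Origin at its centre on the worktop; x to the back, y to the left. Floor at z 9 mm, inside 144 x 254 mm; rim 8 mm wide, top at z 17; thin steel bar handle on each short side, top at z 34. Mug on the left (+y) half, teaspoon along x near the middle (y about 8 mm); the bare end is y -20 to -120 mm.
- mug_1: White mug with a faint pattern on the tray, 82 mm across, 91 mm high, handle towards the robot; origin near the centre of its footprint, on its underside.
- teaspoon_1: Steel teaspoon on the tray, 130 x 27 x 11 mm; origin at the centre of its underside.
- sugar_jar: Jar with red lid, 68 mm across, 100 mm high, at the back; not to be moved. Origin at the centre of its underside.
- mug_2: Mug with diamond pattern at the back, 83 mm across, 94 mm high; not to be moved. Origin near the centre of its footprint.
There are look-alikes about, which are no part of the job. What is shaped like the pod_left_top but green, red or turquoise is not meant.

How it is judged:
By the outcome, as a careful person would: the job done as asked, in the order asked, and still so for the second after the job is handed in, with the robot touching nothing.
It also fails if it takes over 54 s, if anything falls off the work surface, if the arm or the gripper's body presses on something with over 40 N, if the wrist force passes 120 N, or if a joint passes its speed limit or range.

## Working session

There is one attempt and no reset: what is moved stays moved. The work goes in short steps, Python scripts to look and compute and a tool call to move; the robot and the scene stay as the last step left them, time stands still between calls to the robot, and variables do not carry over. Pictures are saved under pics/ and viewed, at most 10 in all, crops included, and the job is handed in when it is done.

Besides the shell and the picture viewer there is one more tool, called after "Emit:" as a command line: name --argument value ..., lists and objects as JSON in quotes. servo_tool: Moves the arm, as the interface text tells. Its arguments: {"type":"object","properties":{"deltas":{"type":"array"},"claw":{"type":"number"}},"required":["deltas"]}

```bash
mkdir -p pics
cat > h.py <<'E'
from rig import ctrl
import cv2, numpy as np, json, pickle
from scipy.spatial.transform import Rotation as R
def snap(n,f):
    s=ctrl.snapshot(n); cv2.imwrite('pics/%s.png'%f,s['pixels']); pickle.dump(s,open(f+'.pkl','wb')); return s
def load(f): return pickle.load(open(f+'.pkl','rb'))
def rot(s):
    r=np.array(s['rotation'],float); return r if r.shape==(3,3) else R.from_quat(r).as_matrix()
def pix(s,u,v,z):
    K=np.array(s['camera_matrix']); d=rot(s)@np.linalg.solve(K,[u,v,1]); c=np.array(s['xyz']); return c+d*(z-c[2])/d[2]
def proj(s,p):
    q=np.array(s['camera_matrix'])@(rot(s).T@(np.array(p)-s['xyz'])); return q[:2]/q[2]
E
python3 - <<'E'
from h import *
for n in('scene','top'):
    s=snap(n,n+'0'); print(n,s['xyz'],rot(s).round(3).tolist(),s['camera_matrix'])
print(ctrl.get_obs())
E
```

```text
scene [-0.18821588 -0.6851339   0.80259955] [[0.704, -0.411, 0.579], [-0.71, -0.398, 0.581], [-0.008, -0.82, -0.572]] [[573.15734155   0.         316.56223158]
 [  0.         573.15734155 240.08228826]
 [  0.           0.           1.        ]]
top [0.36693193 0.00364514 0.9764273 ] [[0.005, -0.986, 0.166], [-1.0, -0.001, 0.025], [-0.025, -0.166, -0.986]] [[449.79516202   0.         320.31988247]
 [  0.         449.79516202 237.76120009]
 [  0.           0.           1.        ]]
{'clock': 0.1, 'qpos': array([-1.37290693,  0.46939155, -0.04863988,  1.53353187,  0.02408558,
        1.1409887 , -0.08232266]), 'qd': array([ 0.00077633, -0.00113769,  0.00193365, -0.00417724, -0.00040242,
        0.00127643, -0.00144945]), 'effort': array([ 6.33888334e-06, -5.09172034e+01, -8.15807702e-02, -2.36827576e+01,
       -6.14592223e-02,  3.45063955e-02,  7.83512314e-05]), 'position': array([0.15161269, 0.65722187, 0.2216018 ]), 'tcp_rot': array([ 1.13132183e-01,  9.93579567e-01, -8.63159816e-04, -8.58036483e-05]), 'wrist_force': array([ 0.06455056,  0.17870997, -0.27237432]), 'wrist_torque': array([ 0.03088827, -0.00483956, -0.08544612]), 'gripper_force': 0.0, 'gripper_width': 1.0026499293892914}
```

View pics/scene0.png

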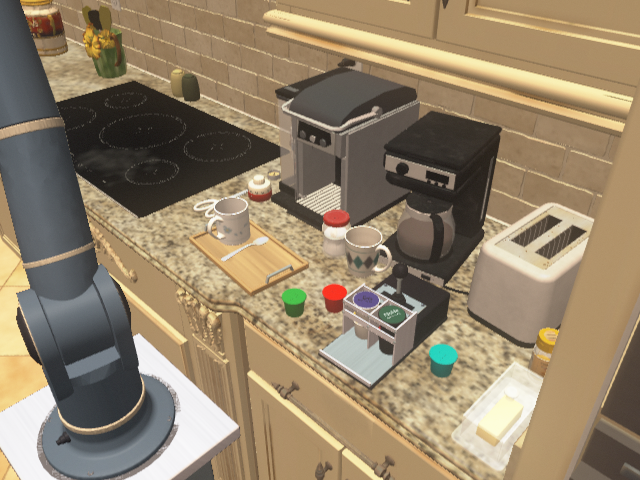

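View pics/top0.png

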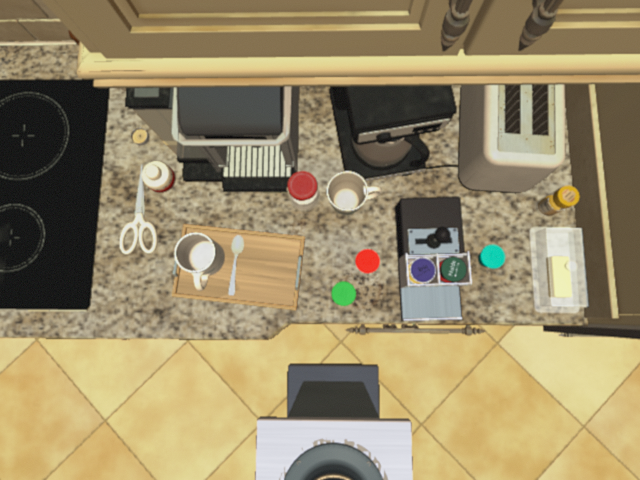

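The scene view shows the dispenser at about (385,330) and the tray at about (248,255), with the mug at (230,220). In the top view the dispenser spans (398..462, 197..320). Its left magazine, with a purple lid and white cup, is at (422,270), the right one is at (454,270), and the knob is near (442,235). The look-alikes are green (344,294), red (367,261) and turquoise (492,257). They stand loose on the worktop, so they aren't meant. I'll confirm this in an enlarged crop.

Run:
```python
import cv2,numpy as np
t=cv2.imread('pics/top0.png');s=cv2.imread('pics/scene0.png')
a=cv2.resize(t[190:330,390:490],None,fx=4,fy=4,interpolation=cv2.INTER_CUBIC)
b=cv2.resize(s[255:395,310:410],None,fx=4,fy=4,interpolation=cv2.INTER_CUBIC)
cv2.imwrite('pics/c1.png',np.hstack([a,b]))
cv2.imwrite('pics/c2.png',cv2.resize(t[215:315,165:325],None,fx=5,fy=5,interpolation=cv2.INTER_CUBIC))
```

```text
(no output)
```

View pics/c1.png

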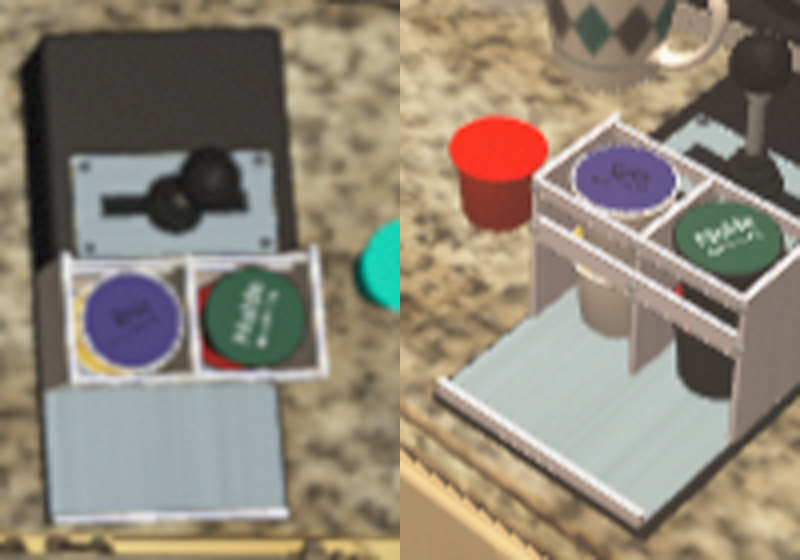

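View pics/c2.png

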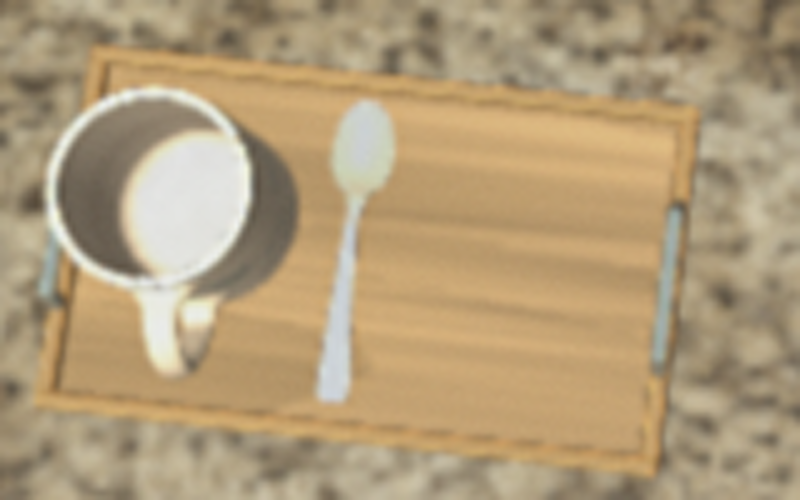

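Crop 1 confirms the layout. The left magazine holds the purple-lidded white cup, the right one a green-lidded black cup, and the knob is at top pixel (443,234) and scene pixel (400,270). Crop 2 shows the tray rim corners at about (183,224), (305,236), (296,309) and (173,296), with the right half bare.

```bash
cat > fit.py <<'E'
from h import *
from scipy.optimize import least_squares
t=load('top0');s=load('scene0')
def W(p,q): 
    c,n=np.cos(q[2]),np.sin(q[2]); return [q[0]+c*p[0]-n*p[1],q[1]+n*p[0]+c*p[1],p[2]]
D=[(t,(443,233.8),(.06,0,.1485)),(s,(400,270.5),(.06,0,.1485)),
(t,(406.2,253.8),('w',.032,1,.102)),(t,(468.8,251.2),('w',.032,-1,.102)),(t,(408.7,285.5),('w',-.032,1,.102)),(t,(471.2,283.2),('w',-.032,-1,.102)),
(s,(343.7,299.5),('w',-.032,1,.102)),(s,(363.7,285),('w',.032,1,.102)),(s,(395.7,330),('w',-.032,-1,.102)),
(t,(403.7,319.5),('w',-.094,1,.02)),(t,(461.7,318.7),('w',-.094,-1,.02)),(s,(370.7,384.2),('w',-.094,-1,.02)),(s,(320,350),('w',-.094,1,.02))]
def f(q):
    r=[]
    for c,uv,p in D:
        if p[0]=='w': p=(p[1],p[2]*q[3],p[3])
        r+=list(proj(c,W(p,q))-uv)
    return r
o=least_squares(f,[.45,-.2,0,.063],loss='soft_l1');q=o.x
print('disp',q.round(4),np.round(f(q),1).reshape(-1,2).tolist())
T=[((183.4,224),(.08,.135)),((304.6,236.4),(.08,-.135)),((296,309),(-.08,-.135)),((172.6,295.6),(-.08,.135))]
g=lambda q:np.concatenate([proj(t,W((*p,.017),q))-uv for uv,p in T])
o=least_squares(g,[.4,.2,0]);r=o.x
print('tray',r.round(4),g(r).round(1))
for n,p in (('knob',(.06,0,.1485)),('land',(-.064,.03,.012)),('podtop',(0,.03,.1))): print(n,np.round(W(p,q),4))
print('place',np.round(W((0,-.07,.009),r),4))
for d in((352),): pass
for n,u,v,z in(('green',344,294,.043),('red',367,261,.043),('jar',302,187,.1),('mug2',347,192,.094),('turq',492,257,.043),('spoonT',165+365/5,215+100/5,.015),('spoonB',165+333/5,215+400/5,.015)): print(n,pix(t,u,v,z).round(3))
E
python3 fit.py
```

```text
disp [ 0.4521 -0.204   0.0361  0.0602] [[-0.6, 0.9], [0.3, -0.2], [0.5, 0.3], [0.0, 0.8], [0.1, 1.5], [0.5, 1.8], [-0.9, -0.2], [0.7, -1.9], [-0.3, -0.2], [0.3, -0.4], [0.4, -1.4], [0.4, -2.1], [0.5, -1.4]]
tray [ 0.4671  0.2032 -0.1012] [-0.3 -0.9  0.7 -0.9  0.8  0.9 -1.2  0.7]
knob [ 0.512  -0.2019  0.1485]
land [ 0.387  -0.1764  0.012 ]
podtop [ 0.451  -0.1741  0.1   ]
place [0.46   0.1336 0.009 ]
green [ 0.406 -0.022  0.043]
red [ 0.475 -0.07   0.043]
jar [0.618 0.064 0.1  ]
mug2 [ 0.609 -0.027  0.094]
turq [ 0.484 -0.328  0.043]
spoonT [0.534 0.208 0.015]
spoonB [0.404 0.217 0.015]
```

Both fits are good: about 1 to 2 px of residual, tray size correct and a sensible magazine width. I'll write a small helper that expresses targets in tool axes.

```bash
cat > d.py <<'E'
from h import *; import sys
# usage: x y z [yaw of tool y - 90, deg]
x,y,z=map(float,sys.argv[1:4]); o=ctrl.get_obs(); Q=R.from_quat(o['tcp_rot'])
print('shift',(Q.inv().apply(np.array([x,y,z])-o['position'])*1000).round(1))
if len(sys.argv)>4:
    T=R.from_euler('z',float(sys.argv[4]),degrees=True)*R.from_quat([0,1,0,0]); print('turn',(Q.inv()*T).as_rotvec(degrees=True).round(2))
E
python3 d.py .45 .33 .25 2.07
```

```text
shift [-364.3 -251.8  -28. ]
turn [-1.000e-01 -1.000e-02 -1.506e+01]
```

The rows are not in the units I measure in: shifts go in shares of 0.6 m and turns go in shares of 180 degrees. I convert before sending: -0.162 m / 0.6 = -0.27, -0.129 m / 0.6 = -0.215, -15.06 degrees / 180 = -0.0837.

Emit:
servo_tool --deltas '[{"dx":-0.05,"dy":-0.035,"dz":-0.0083,"wz":-0.0222},{"dx":-0.105,"dy":-0.0733,"dz":-0.0167,"wz":-0.0444},{"dx":-0.16,"dy":-0.1117,"dz":-0.025,"wz":-0.0667},{"dx":-0.215,"dy":-0.15,"dz":-0.0333,"wz":-0.0833},{"dx":-0.27,"dy":-0.1883,"dz":-0.0467,"wz":-0.0837}]'

```text
validation failed for argument at $.de...
```

```bash
python3 d.py .45 .33 .25 2.07;python3 d.py .512 -.202 .235 2.07
```

```text
shift [-364.3 -251.8  -28. ]
turn [-1.000e-01 -1.000e-02 -1.506e+01]
shift [-544.3 -756.2  -12.1]
turn [-1.000e-01 -1.000e-02 -1.506e+01]
```

To row units: -0.162 m / 0.6 = -0.27, -0.129 m / 0.6 = -0.215, -15.06 degrees / 180 = -0.0837.

Emit:
servo_tool --deltas '[{"dx":-0.05,"dy":-0.035,"dz":-0.0083,"wx":0,"wy":0,"wz":-0.0222},{"dx":-0.105,"dy":-0.0733,"dz":-0.0167,"wx":0,"wy":0,"wz":-0.0444},{"dx":-0.16,"dy":-0.1117,"dz":-0.025,"wx":0,"wy":0,"wz":-0.0667},{"dx":-0.215,"dy":-0.15,"dz":-0.0333,"wx":0,"wy":0,"wz":-0.0833},{"dx":-0.27,"dy":-0.1883,"dz":-0.0467,"wx":0,"wy":0,"wz":-0.0837}]'

```text
clock: 0.52
position: [0.2849, 0.509, 0.2497]
tcp_rot: [-0.019, 1.0, -0.001, -0.001]
wrist_force: [0.4, 0.7, -0.3]
gripper_width: 0.999
gripper_force: 0.0
```

```bash
python3 d.py .45 .33 .25 2.07;python3 d.py .512 -.202 .235 2.07
```

```text
shift [-1.581e+02 -1.852e+02 -1.000e-01]
turn [-0.11 -0.06  0.12]
shift [-199.8 -719.1   15.9]
turn [-0.11 -0.06  0.12]
```

To row units: -0.16 m / 0.6 = -0.2667, -0.13 m / 0.6 = -0.2167.

Emit:
servo_tool --deltas '[{"dx":-0.0433,"dy":-0.0533,"dz":0,"wx":0,"wy":0,"wz":0},{"dx":-0.0867,"dy":-0.1067,"dz":0,"wx":0,"wy":0,"wz":0},{"dx":-0.13,"dy":-0.16,"dz":0,"wx":0,"wy":0,"wz":0},{"dx":-0.1733,"dy":-0.2133,"dz":0,"wx":0,"wy":0,"wz":0},{"dx":-0.2167,"dy":-0.2667,"dz":0,"wx":0,"wy":0,"wz":0}]' --claw 0.2

```text
clock: 0.93
position: [0.4207, 0.354, 0.2504]
tcp_rot: [-0.018, 1.0, -0.0, -0.0]
wrist_force: [-0.3, -0.4, -0.0]
gripper_width: 0.703
gripper_force: 0.0
```

To row units: -0.19 m / 0.6 = -0.3167, -0.155 m / 0.6 = -0.2583.

Emit:
servo_tool --deltas '[{"dx":-0.0167,"dy":-0.0633,"dz":0,"wx":0,"wy":0,"wz":0},{"dx":-0.0333,"dy":-0.1283,"dz":0,"wx":0,"wy":0,"wz":0},{"dx":-0.05,"dy":-0.1933,"dz":0,"wx":0,"wy":0,"wz":0},{"dx":-0.0667,"dy":-0.2583,"dz":0,"wx":0,"wy":0,"wz":0},{"dx":-0.0833,"dy":-0.3167,"dz":0,"wx":0,"wy":0,"wz":0}]'

```text
clock: 1.35
position: [0.4767, 0.1651, 0.2503]
tcp_rot: [-0.017, 1.0, -0.0, -0.0]
wrist_force: [0.3, -0.1, -0.0]
gripper_width: 0.603
gripper_force: 0.0
```

To row units: -0.2 m / 0.6 = -0.3333, -0.16 m / 0.6 = -0.2667.

Emit:
servo_tool --deltas '[{"dx":-0.0033,"dy":-0.0667,"dz":0,"wx":0,"wy":0,"wz":0},{"dx":-0.0067,"dy":-0.1333,"dz":0,"wx":0,"wy":0,"wz":0},{"dx":-0.01,"dy":-0.2,"dz":0,"wx":0,"wy":0,"wz":0},{"dx":-0.0133,"dy":-0.2667,"dz":0,"wx":0,"wy":0,"wz":0},{"dx":-0.0167,"dy":-0.3333,"dz":0,"wx":0,"wy":0,"wz":0}]'

```text
clock: 1.77
position: [0.4934, -0.0335, 0.2504]
tcp_rot: [-0.018, 1.0, 0.0, -0.0]
wrist_force: [1.1, -0.1, 0.0]
gripper_width: 0.6
gripper_force: 0.0
```

To row units: -0.15 m / 0.6 = -0.25, -0.12 m / 0.6 = -0.2.

Emit:
servo_tool --deltas '[{"dx":-0.0033,"dy":-0.0667,"dz":0,"wx":0,"wy":0,"wz":0},{"dx":-0.0067,"dy":-0.1333,"dz":0,"wx":0,"wy":0,"wz":0},{"dx":-0.01,"dy":-0.2,"dz":0,"wx":0,"wy":0,"wz":0},{"dx":-0.01,"dy":-0.25,"dz":0,"wx":0,"wy":0,"wz":0},{"dx":-0.01,"dy":-0.25,"dz":0,"wx":0,"wy":0,"wz":0}]'

```text
clock: 2.18
position: [0.5039, -0.1891, 0.2506]
tcp_rot: [-0.013, 1.0, -0.002, -0.0]
wrist_force: [0.4, -0.5, -0.3]
gripper_width: 0.593
gripper_force: 0.0
```

```bash
python3 d.py .512 -.202 .2 2.07; python3 d.py .512 -.202 .127 2.07; python3 -c "
from h import *
print(ctrl.get_obs()['qpos'].round(2));snap('wrist','w1')"
```

```text
shift [ -7.8 -12.9  50.6]
turn [-0.25 -0.02 -0.63]
shift [ -7.8 -12.6 123.6]
turn [-0.25 -0.02 -0.63]
[-0.08  0.22  0.43  1.84 -0.1   1.09  1.98]
```

View pics/w1.png

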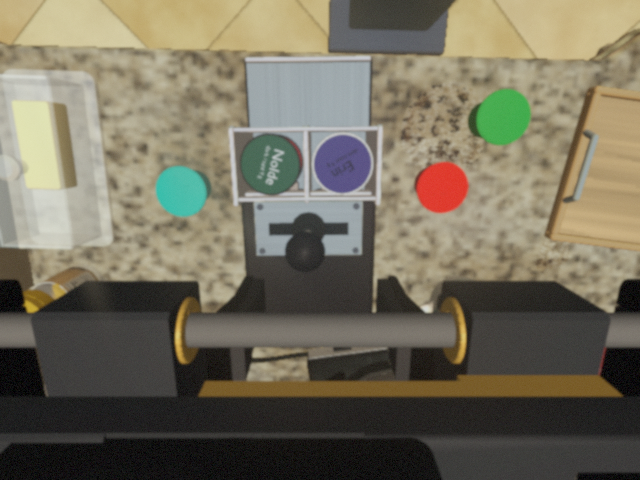

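The wrist view shows the knob at about (305,252), the magazines at (340,165) and (271,165), and a clear landing. I'll use the knob pixel as a cross-check.

```bash
python3 -c "
from h import *
s=load('w1');print(pix(s,305,252,.1485).round(4))
for p in((246,58),(372,58)):print(pix(s,*p,.02).round(4))
for p in((232,130),(381,128),(235,202),(380,201)):print(pix(s,*p,.102).round(4))"; python3 d.py .512 -.202 .127 2.07
```

```text
[ 0.5133 -0.2004  0.1485]
[ 0.3579 -0.2653  0.02  ]
[ 0.3548 -0.1435  0.02  ]
[ 0.4267 -0.2624  0.102 ]
[ 0.422  -0.1429  0.102 ]
[ 0.485  -0.2619  0.102 ]
[ 0.4809 -0.1397  0.102 ]
shift [ -7.4 -16.9 123.3]
turn [-0.07 -0.05 -0.42]
```

To row units: 0.05 m / 0.6 = 0.0833, 0.03 m / 0.6 = 0.05.

Emit:
servo_tool --deltas '[{"dx":-0.005,"dy":-0.005,"dz":0.0167,"wx":0,"wy":0,"wz":0},{"dx":-0.005,"dy":-0.005,"dz":0.05,"wx":0,"wy":0,"wz":0},{"dx":-0.005,"dy":-0.005,"dz":0.0833,"wx":0,"wy":0,"wz":0},{"dx":-0.005,"dy":-0.005,"dz":0.0833,"wx":0,"wy":0,"wz":0},{"dx":-0.005,"dy":-0.005,"dz":0.0833,"wx":0,"wy":0,"wz":0}]'

```text
clock: 2.65
position: [0.5079, -0.1822, 0.1992]
tcp_rot: [-0.019, 1.0, 0.001, -0.002]
wrist_force: [-0.3, -0.3, 1.0]
gripper_width: 0.602
gripper_force: 0.0
```

```bash
python3 d.py .512 -.202 .127 2.07
```

```text
shift [ -3.5 -20.   72.2]
turn [ 0.08 -0.18  0.15]
```

The knob measures (0.513, -0.200), which agrees with the fit. I'll centre over it and go down.

To row units: 0.072 m / 0.6 = 0.12, -0.019 m / 0.6 = -0.0317.

Emit:
servo_tool --deltas '[{"dx":-0.0067,"dy":-0.0317,"dz":0,"wx":0,"wy":0,"wz":0},{"dx":-0.0067,"dy":-0.0317,"dz":0.025,"wx":0,"wy":0,"wz":0},{"dx":-0.0067,"dy":-0.0317,"dz":0.0667,"wx":0,"wy":0,"wz":0},{"dx":-0.0067,"dy":-0.0317,"dz":0.12,"wx":0,"wy":0,"wz":0},{"dx":-0.0067,"dy":-0.0317,"dz":0.12,"wx":0,"wy":0,"wz":0}]'

```text
clock: 3.07
position: [0.5106, -0.2007, 0.1248]
tcp_rot: [-0.019, 1.0, 0.001, -0.004]
wrist_force: [-0.9, 1.4, 0.6]
gripper_width: 0.601
gripper_force: 0.0
```

```bash
python3 d.py .512 -.202 .127 2.07
```

```text
shift [-1.4 -1.3 -2.2]
turn [ 0.17 -0.44  0.09]
```

To row units: 0.041 m / 0.6 = 0.0683, 0.034 m / 0.6 = 0.0567.

Emit:
servo_tool --deltas '[{"dx":0,"dy":0.0167,"dz":0,"wx":0,"wy":0,"wz":0},{"dx":0,"dy":0.03,"dz":0,"wx":0,"wy":0,"wz":0},{"dx":0,"dy":0.0433,"dz":0,"wx":0,"wy":0,"wz":0},{"dx":0,"dy":0.0567,"dz":0,"wx":0,"wy":0,"wz":0},{"dx":0,"dy":0.0683,"dz":0,"wx":0,"wy":0,"wz":0}]'

```text
clock: 3.48
position: [0.5125, -0.1633, 0.1303]
tcp_rot: [-0.018, 1.0, -0.002, 0.002]
wrist_force: [-0.4, -9.0, -7.1]
gripper_width: 0.601
gripper_force: 4.5
```

Emit:
servo_tool --deltas '[{"dx":0,"dy":0.0033,"dz":0,"wx":0,"wy":0,"wz":0},{"dx":0,"dy":0.005,"dz":0,"wx":0,"wy":0,"wz":0}]'

```text
clock: 3.65
position: [0.5124, -0.1605, 0.1299]
tcp_rot: [-0.018, 1.0, -0.002, 0.002]
wrist_force: [0.3, -9.2, -4.5]
gripper_width: 0.603
gripper_force: 4.3
```

To row units: 0.004 m / 0.6 = 0.0067, 0.002 m / 0.6 = 0.0033.

Emit:
servo_tool --deltas '[{"dx":0,"dy":0.0033,"dz":0,"wx":0,"wy":0,"wz":0},{"dx":0,"dy":0.0067,"dz":0,"wx":0,"wy":0,"wz":0},{"dx":0,"dy":0.0067,"dz":0,"wx":0,"wy":0,"wz":0}]'

```text
clock: 3.9
position: [0.5121, -0.1576, 0.1295]
tcp_rot: [-0.018, 1.0, -0.002, 0.002]
wrist_force: [1.6, -9.5, -6.6]
gripper_width: 0.598
gripper_force: 4.7
```

```bash
python3 -c "
from h import *
snap('scene','s2');snap('top','t2')
s=cv2.imread('pics/s2.png');t=cv2.imread('pics/t2.png')
cv2.imwrite('pics/c3.png',np.hstack([cv2.resize(t[190:330,390:490],None,fx=4,fy=4),cv2.resize(s[255:395,310:410],None,fx=4,fy=4)]))
print(ctrl.get_obs())"
```

```text
{'clock': 4.0, 'qpos': array([-0.0933936 ,  0.35956634,  0.38888997,  1.98254226, -0.17718706,
        0.82721124,  1.99882533]), 'qd': array([ 0.00140124,  0.00082028,  0.00108049,  0.00091379,  0.00068642,
        0.00068154, -0.00039052]), 'effort': array([-4.65775877e+00, -4.09312570e+01, -5.95491193e-01, -1.92838436e+01,
       -1.66140195e+00,  1.41611706e+00, -3.66525922e-02]), 'position': array([ 0.51211926, -0.15772737,  0.12959482]), 'tcp_rot': array([-0.01759914,  0.99984038, -0.00248083,  0.00182414]), 'wrist_force': array([  0.98571308, -10.11220164,  -7.201369  ]), 'wrist_torque': array([-1.85276033, -0.25623258, -0.00375969]), 'gripper_force': 4.714992642402649, 'gripper_width': 0.6034604886653545}
```

View pics/c3.png

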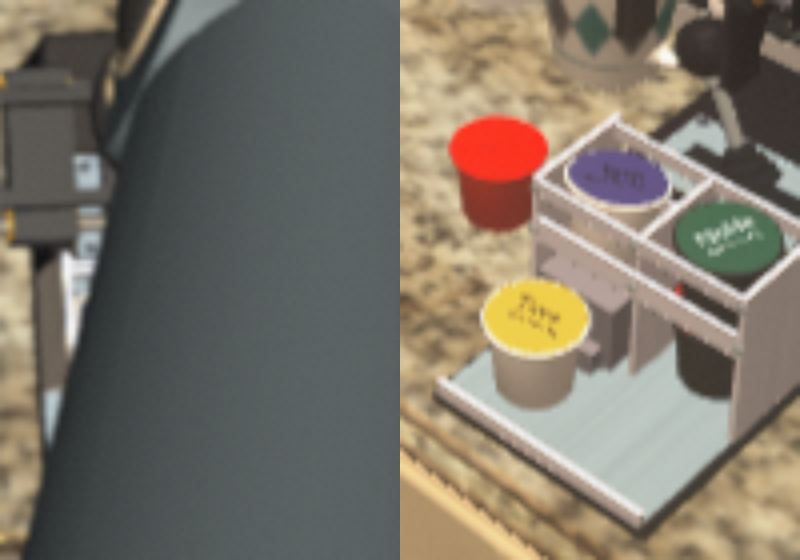

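The scene crop shows the yellow-lidded white pod on the landing, with its foil centre at about (344,334), and the stick tilted left. I'll push on to the stop and hold there.

To row units: 0.005 m / 0.6 = 0.0083, 0.003 m / 0.6 = 0.005.

Emit:
servo_tool --deltas '[{"dx":0,"dy":0.005,"dz":0,"wx":0,"wy":0,"wz":0},{"dx":0,"dy":0.0083,"dz":0,"wx":0,"wy":0,"wz":0},{"dx":0,"dy":0.0083,"dz":0,"wx":0,"wy":0,"wz":0},{"dx":0,"dy":0.0083,"dz":0,"wx":0,"wy":0,"wz":0}]'

```text
clock: 4.33
position: [0.512, -0.1568, 0.1296]
tcp_rot: [-0.016, 1.0, -0.005, 0.003]
wrist_force: [2.8, -17.3, -11.4]
gripper_width: 0.6
gripper_force: 8.7
```

Run:
```python
from h import *
s=load('s2');print(pix(s,344.2,334.5,.055))
q=[.4521,-.204,.0361]
for a in(.36,.4,.45):
    l=[.06,.074*np.sin(a),.0745+.074*np.cos(a)];c,n=np.cos(q[2]),np.sin(q[2])
    print(a,proj(s,[q[0]+c*l[0]-n*l[1],q[1]+n*l[0]+c*l[1],l[2]]))
```

```text
[ 0.38763178 -0.17757213  0.055     ]
0.36 [388.83015902 266.52279861]
0.4 [387.61758986 266.38821125]
0.45 [386.13148002 266.29921562]
```

It's at the stop: the force doubled and there was no further travel. I'll hold for over a second.

Emit:
servo_tool --deltas '[{"dx":0,"dy":0,"dz":0,"wx":0,"wy":0,"wz":0},{"dx":0,"dy":0,"dz":0,"wx":0,"wy":0,"wz":0},{"dx":0,"dy":0,"dz":0,"wx":0,"wy":0,"wz":0},{"dx":0,"dy":0,"dz":0,"wx":0,"wy":0,"wz":0},{"dx":0,"dy":0,"dz":0,"wx":0,"wy":0,"wz":0}]'

```text
clock: 4.75
position: [0.512, -0.1568, 0.1296]
tcp_rot: [-0.016, 1.0, -0.005, 0.003]
wrist_force: [2.0, -17.3, -11.3]
gripper_width: 0.602
gripper_force: 8.6
```

Emit:
servo_tool --deltas '[{"dx":0,"dy":0,"dz":0,"wx":0,"wy":0,"wz":0},{"dx":0,"dy":0,"dz":0,"wx":0,"wy":0,"wz":0},{"dx":0,"dy":0,"dz":0,"wx":0,"wy":0,"wz":0},{"dx":0,"dy":0,"dz":0,"wx":0,"wy":0,"wz":0},{"dx":0,"dy":0,"dz":0,"wx":0,"wy":0,"wz":0}]'

```text
clock: 5.17
position: [0.512, -0.1568, 0.1296]
tcp_rot: [-0.016, 1.0, -0.005, 0.003]
wrist_force: [3.2, -18.0, -10.0]
gripper_width: 0.605
gripper_force: 8.6
```

Emit:
servo_tool --deltas '[{"dx":0,"dy":0,"dz":0,"wx":0,"wy":0,"wz":0},{"dx":0,"dy":0,"dz":0,"wx":0,"wy":0,"wz":0},{"dx":0,"dy":0,"dz":0,"wx":0,"wy":0,"wz":0},{"dx":0,"dy":0,"dz":0,"wx":0,"wy":0,"wz":0},{"dx":0,"dy":0,"dz":0,"wx":0,"wy":0,"wz":0}]'

```text
clock: 5.58
position: [0.512, -0.1568, 0.1296]
tcp_rot: [-0.016, 1.0, -0.005, 0.003]
wrist_force: [2.3, -17.7, -10.9]
gripper_width: 0.603
gripper_force: 8.6
```

To row units: -0.053 m / 0.6 = -0.0883, -0.045 m / 0.6 = -0.075.

Emit:
servo_tool --deltas '[{"dx":0,"dy":-0.025,"dz":0,"wx":0,"wy":0,"wz":0},{"dx":0,"dy":-0.05,"dz":0,"wx":0,"wy":0,"wz":0},{"dx":0,"dy":-0.075,"dz":0,"wx":0,"wy":0,"wz":0},{"dx":0,"dy":-0.0883,"dz":0,"wx":0,"wy":0,"wz":0},{"dx":0,"dy":-0.0883,"dz":0,"wx":0,"wy":0,"wz":0}]'

```text
clock: 6.0
position: [0.5139, -0.204, 0.1298]
tcp_rot: [-0.017, 1.0, -0.0, 0.001]
wrist_force: [-0.2, -0.1, 0.6]
gripper_width: 0.601
gripper_force: 0.0
```

```bash
python3 d.py .512 -.202 .22 2.07
```

```text
shift [  1.6   2.  -90.2]
turn [-0.04  0.15 -0.1 ]
```

To row units: -0.09 m / 0.6 = -0.15, 0.001 m / 0.6 = 0.0017.

Emit:
servo_tool --deltas '[{"dx":0,"dy":0.0017,"dz":-0.0333,"wx":0,"wy":0,"wz":0},{"dx":0,"dy":0.0017,"dz":-0.0917,"wx":0,"wy":0,"wz":0},{"dx":0.0167,"dy":0.0017,"dz":-0.1417,"wx":0,"wy":0,"wz":0},{"dx":0.075,"dy":0.0167,"dz":-0.15,"wx":0,"wy":0,"wz":0},{"dx":0.1333,"dy":0.0333,"dz":-0.15,"wx":0,"wy":0,"wz":0}]'

```text
clock: 6.42
position: [0.4343, -0.1851, 0.2213]
tcp_rot: [-0.019, 1.0, -0.001, 0.003]
wrist_force: [-0.1, -0.3, 0.3]
gripper_width: 0.598
gripper_force: 0.0
```

Emit:
servo_tool --deltas '[{"dx":0.0333,"dy":0.005,"dz":0,"wx":0,"wy":0,"wz":0},{"dx":0.0667,"dy":0.01,"dz":0,"wx":0,"wy":0,"wz":0},{"dx":0.0667,"dy":0.01,"dz":0,"wx":0,"wy":0,"wz":0},{"dx":0.0667,"dy":0.01,"dz":0,"wx":0,"wy":0,"wz":0}]' --claw 0.6

```text
clock: 6.75
position: [0.3922, -0.18, 0.2192]
tcp_rot: [-0.019, 1.0, 0.001, 0.001]
wrist_force: [0.4, 0.2, 0.4]
gripper_width: 0.773
gripper_force: 0.0
```

```bash
python3 d.py .387 -.177 .1 2.07; python3 -c "
from h import *
snap('scene','s3');snap('wrist','w3')
s=cv2.imread('pics/s3.png')
t=cv2.imread('pics/w3.png')
cv2.imwrite('pics/c4.png',np.hstack([cv2.resize(t,(400,300)),cv2.resize(s[250:385,310:490],(400,300))]))
print(ctrl.get_obs()['qpos'].round(2))"
```

```text
shift [  5.3   3.  119.2]
turn [0.07 0.13 0.08]
[-0.08  0.06  0.44  2.1  -0.03  0.99  1.98]
```

View pics/c4.png

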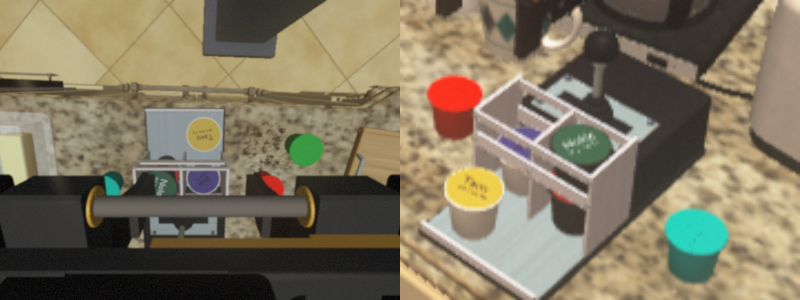

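The stick is upright again and the purple pod has dropped. The fed yellow-lidded pod stands on the landing at scene pixel (343,334) and wrist pixel (326,214).

```bash
python3 -c "
from h import *
print(pix(load('w3'),326,214,.055),pix(load('s3'),343.3,334.3,.055))
t=load('w3')['pixels']
h=cv2.cvtColor(t,cv2.COLOR_BGR2HSV);m=cv2.inRange(h,(20,110,120),(33,255,255));m[:170]=0;m[260:]=0;m[:,:290]=0;m[:,360:]=0
c=cv2.moments(m,True);u,v=c['m10']/c['m00'],c['m01']/c['m00'];print(u,v,c['m00'],pix(load('w3'),u,v,.055))"
```

```text
[ 0.38584124 -0.17502489  0.055     ] [ 0.38685821 -0.17603309  0.055     ]
325.8524185587364 214.73593287265547 2026.0 [ 0.38651469 -0.17512812  0.055     ]
```

The estimates agree on a pod at (0.3865, -0.1755). I'll go down there in two stages.

To row units: 0.105 m / 0.6 = 0.175, 0.08 m / 0.6 = 0.1333.

Emit:
servo_tool --deltas '[{"dx":0.0092,"dy":0.0067,"dz":0.025,"wx":0,"wy":0,"wz":0},{"dx":0.0092,"dy":0.0067,"dz":0.075,"wx":0,"wy":0,"wz":0},{"dx":0.0092,"dy":0.0067,"dz":0.1333,"wx":0,"wy":0,"wz":0},{"dx":0.0092,"dy":0.0067,"dz":0.175,"wx":0,"wy":0,"wz":0},{"dx":0.0092,"dy":0.0067,"dz":0.175,"wx":0,"wy":0,"wz":0}]'

```text
clock: 7.27
position: [0.3843, -0.1761, 0.1096]
tcp_rot: [-0.018, 1.0, 0.001, -0.005]
wrist_force: [-0.4, 0.2, 0.9]
gripper_width: 0.799
gripper_force: 0.0
```

```bash
python3 d.py .3865 -.1755 .038 2.07; python3 -c "
from h import *
print(ctrl.get_obs()['qpos'].round(2))"
```

```text
shift [-2.9  0.4 71.6]
turn [ 0.11 -0.54  0.05]
[-0.04  0.22  0.42  2.23 -0.14  0.72  2.09]
```

To row units: 0.068 m / 0.6 = 0.1133, 0.04 m / 0.6 = 0.0667.

Emit:
servo_tool --deltas '[{"dx":-0.0017,"dy":0,"dz":0.0333,"wx":0,"wy":0,"wz":0},{"dx":-0.0017,"dy":0,"dz":0.0667,"wx":0,"wy":0,"wz":0},{"dx":-0.0017,"dy":0,"dz":0.0967,"wx":0,"wy":0,"wz":0},{"dx":-0.0017,"dy":0,"dz":0.1133,"wx":0,"wy":0,"wz":0},{"dx":-0.0017,"dy":0,"dz":0.1133,"wx":0,"wy":0,"wz":0}]'

```text
clock: 7.68
position: [0.388, -0.1772, 0.0448]
tcp_rot: [-0.018, 1.0, 0.0, -0.001]
wrist_force: [0.1, 0.5, -0.1]
gripper_width: 0.795
gripper_force: 0.0
```

Emit:
servo_tool --deltas '[{"dx":0,"dy":0,"dz":0,"wx":0,"wy":0,"wz":0},{"dx":0,"dy":0,"dz":0,"wx":0,"wy":0,"wz":0}]'

```text
clock: 7.85
position: [0.3891, -0.1779, 0.0466]
tcp_rot: [-0.018, 1.0, -0.0, 0.001]
wrist_force: [-0.3, -0.2, 0.2]
gripper_width: 0.796
gripper_force: 0.0
```

```bash
python3 d.py .3865 -.1755 .038 2.07; python3 -c "
from h import *
print(ctrl.get_obs()['qpos'].round(2))"
```

```text
shift [2.5 2.5 8.6]
turn [-0.03  0.13  0.01]
[ 0.02  0.35  0.37  2.28 -0.24  0.55  2.19]
```

To row units: 0.008 m / 0.6 = 0.0133, 0.001 m / 0.6 = 0.0017.

Emit:
servo_tool --deltas '[{"dx":0.0017,"dy":0.0033,"dz":0.0067,"wx":0,"wy":0,"wz":0},{"dx":0.0033,"dy":0.0033,"dz":0.0133,"wx":0,"wy":0,"wz":0},{"dx":0.0033,"dy":0.0033,"dz":0.0133,"wx":0,"wy":0,"wz":0},{"dx":0.0033,"dy":0.0033,"dz":0.0133,"wx":0,"wy":0,"wz":0}]'

```text
clock: 8.18
position: [0.3854, -0.1754, 0.0375]
tcp_rot: [-0.018, 1.0, 0.0, -0.0]
wrist_force: [0.2, 0.5, -0.3]
gripper_width: 0.802
gripper_force: 0.0
```

```bash
python3 d.py .3865 -.1755 .038 2.07
```

```text
shift [-1.1 -0.1 -0.5]
turn [ 0.02 -0.01 -0.  ]
```

Emit:
servo_tool --deltas '[{"dx":0,"dy":0,"dz":0,"wx":0,"wy":0,"wz":0},{"dx":0,"dy":0,"dz":0,"wx":0,"wy":0,"wz":0},{"dx":0,"dy":0,"dz":0,"wx":0,"wy":0,"wz":0},{"dx":0,"dy":0,"dz":0,"wx":0,"wy":0,"wz":0},{"dx":0,"dy":0,"dz":0,"wx":0,"wy":0,"wz":0}]' --claw 0

```text
clock: 8.6
position: [0.3856, -0.1757, 0.0376]
tcp_rot: [-0.018, 1.0, -0.0, 0.0]
wrist_force: [-0.6, 0.2, 0.9]
gripper_width: 0.551
gripper_force: 30.0
```

Emit:
servo_tool --deltas '[{"dx":0,"dy":0,"dz":-0.0133,"wx":0,"wy":0,"wz":0},{"dx":0,"dy":0,"dz":-0.0333,"wx":0,"wy":0,"wz":0},{"dx":0,"dy":0,"dz":-0.0667,"wx":0,"wy":0,"wz":0},{"dx":0,"dy":0,"dz":-0.1,"wx":0,"wy":0,"wz":0},{"dx":0,"dy":0,"dz":-0.1333,"wx":0,"wy":0,"wz":0}]'

```text
clock: 9.02
position: [0.3851, -0.1757, 0.1187]
tcp_rot: [-0.018, 1.0, -0.0, -0.0]
wrist_force: [1.9, -0.4, -0.5]
gripper_width: 0.554
gripper_force: 30.0
```

```bash
python3 d.py .459 .13 .15 2.07; python3 -c "
from h import *
print(ctrl.get_obs()['qpos'].round(2))
s=snap('scene','s4')['pixels']
t=snap('wrist','w4')['pixels']
cv2.imwrite('pics/c5.png',np.hstack([cv2.resize(t,(400,300)),cv2.resize(s[205:385,270:510],(400,300))]))"
```

```text
shift [-84.7 302.8 -31.4]
turn [-0.   -0.03 -0.02]
[-0.06  0.2   0.44  2.23 -0.13  0.73  2.08]
```

View pics/c5.png

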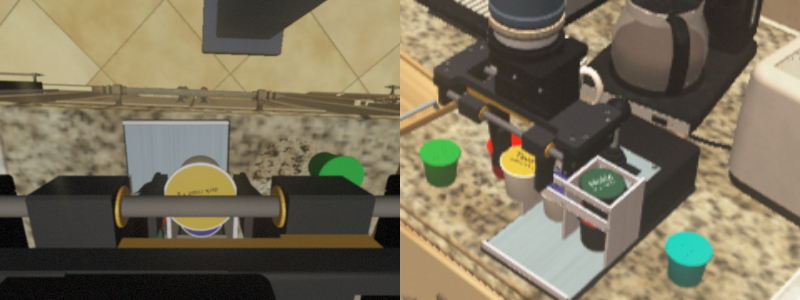

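The pod is held upright, at 48 mm opening and 30 N; the landing is clear. The mug top, at about z 100 mm, is close to the gripper body at placing height, so I'll turn the gripper 98° to put its body along the tray's x. I'll do that while moving.

To row units: 0.12 m / 0.6 = 0.2, -0.05 m / 0.6 = -0.0833, 28 degrees / 180 = 0.1556.

Emit:
servo_tool --deltas '[{"dx":-0.025,"dy":0,"dz":-0.0333,"wx":0,"wy":0,"wz":0},{"dx":-0.05,"dy":0.0333,"dz":-0.0667,"wx":0,"wy":0,"wz":0.0389},{"dx":-0.075,"dy":0.0833,"dz":-0.0833,"wx":0,"wy":0,"wz":0.0778},{"dx":-0.0917,"dy":0.1417,"dz":-0.0833,"wx":0,"wy":0,"wz":0.1167},{"dx":-0.1083,"dy":0.2,"dz":-0.0833,"wx":0,"wy":0,"wz":0.1556}]'

```text
clock: 9.53
position: [0.445, -0.0608, 0.1679]
tcp_rot: [0.2, 0.98, 0.0, 0.001]
wrist_force: [0.6, -0.1, -0.6]
gripper_width: 0.554
gripper_force: 30.0
```

```bash
python3 d.py .4595 .1286 .16 -95.8
```

```text
shift [ 61.1 179.9   8. ]
turn [8.000e-02 4.000e-02 7.269e+01]
```

To row units: 0.165 m / 0.6 = 0.275, 0.136 m / 0.6 = 0.2267, 35 degrees / 180 = 0.1944.

Emit:
servo_tool --deltas '[{"dx":0.02,"dy":0.0567,"dz":0,"wx":0,"wy":0,"wz":0.0389},{"dx":0.04,"dy":0.1133,"dz":0,"wx":0,"wy":0,"wz":0.0778},{"dx":0.06,"dy":0.17,"dz":0,"wx":0,"wy":0,"wz":0.1167},{"dx":0.08,"dy":0.2267,"dz":0,"wx":0,"wy":0,"wz":0.1556},{"dx":0.0967,"dy":0.275,"dz":0,"wx":0,"wy":0,"wz":0.1944}]'

```text
clock: 9.95
position: [0.4538, 0.1122, 0.1669]
tcp_rot: [0.456, 0.89, -0.0, -0.0]
wrist_force: [0.2, 0.6, -1.2]
gripper_width: 0.558
gripper_force: 30.0
```

To row units: 35 degrees / 180 = 0.1944.

Emit:
servo_tool --deltas '[{"dx":0,"dy":0,"dz":0,"wx":0,"wy":0,"wz":0.0389},{"dx":0,"dy":0,"dz":0,"wx":0,"wy":0,"wz":0.0778},{"dx":0,"dy":0,"dz":0,"wx":0,"wy":0,"wz":0.1167},{"dx":0,"dy":0,"dz":0,"wx":0,"wy":0,"wz":0.1556},{"dx":0,"dy":0,"dz":0,"wx":0,"wy":0,"wz":0.1944}]'

```text
clock: 10.37
position: [0.4539, 0.1104, 0.1668]
tcp_rot: [0.703, 0.711, -0.001, -0.0]
wrist_force: [0.3, -0.6, -0.3]
gripper_width: 0.554
gripper_force: 30.0
```

To row units: 2.5 degrees / 180 = 0.0139.

Emit:
servo_tool --deltas '[{"dx":0,"dy":0,"dz":0,"wx":0,"wy":0,"wz":0.0139},{"dx":0,"dy":0,"dz":0,"wx":0,"wy":0,"wz":0.0139},{"dx":0,"dy":0,"dz":0,"wx":0,"wy":0,"wz":0.0139}]'

```text
clock: 10.62
position: [0.4541, 0.1104, 0.167]
tcp_rot: [0.716, 0.698, -0.001, -0.0]
wrist_force: [0.3, -0.0, 0.1]
gripper_width: 0.552
gripper_force: 30.0
```

```bash
python3 d.py .4595 .1286 .036 -95.8; python3 -c "
from h import *
print(ctrl.get_obs()['qpos'].round(2))
s=snap('scene','s5')['pixels']
t=snap('wrist','w5')['pixels']
cv2.imwrite('pics/c6.png',np.hstack([cv2.resize(t,(400,300)),cv2.resize(s[170:320,170:370],(400,300))]))"
```

```text
shift [ 18.4   5.1 131. ]
turn [-0.06  0.03  4.41]
[-0.74  0.2   0.48  2.09 -0.12  0.87 -0.22]
```

View pics/c6.png

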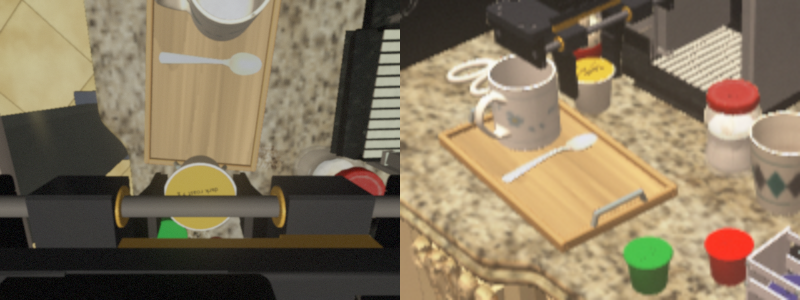

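The pod is held foil up, with the tray's bare end below and ahead of it. The spoon and mug are undisturbed. I'll centre over the spot and lower.

To row units: 0.105 m / 0.6 = 0.175, 0.085 m / 0.6 = 0.1417, 4.4 degrees / 180 = 0.0244.

Emit:
servo_tool --deltas '[{"dx":0.03,"dy":0.0083,"dz":0,"wx":0,"wy":0,"wz":0.0244},{"dx":0.03,"dy":0.0083,"dz":0.0417,"wx":0,"wy":0,"wz":0.0244},{"dx":0.03,"dy":0.0083,"dz":0.0917,"wx":0,"wy":0,"wz":0.0244},{"dx":0.03,"dy":0.0083,"dz":0.1417,"wx":0,"wy":0,"wz":0.0244},{"dx":0.03,"dy":0.0083,"dz":0.175,"wx":0,"wy":0,"wz":0.0244}]'

```text
clock: 11.13
position: [0.4588, 0.1281, 0.0603]
tcp_rot: [0.742, 0.67, -0.001, -0.0]
wrist_force: [0.7, 0.2, -0.2]
gripper_width: 0.554
gripper_force: 30.0
```

Emit:
servo_tool --deltas '[{"dx":0,"dy":0,"dz":0,"wx":0,"wy":0,"wz":0},{"dx":0,"dy":0,"dz":0,"wx":0,"wy":0,"wz":0},{"dx":0,"dy":0,"dz":0,"wx":0,"wy":0,"wz":0}]'

```text
clock: 11.38
position: [0.461, 0.1284, 0.0635]
tcp_rot: [0.742, 0.67, 0.001, 0.0]
wrist_force: [1.5, 1.4, -0.6]
gripper_width: 0.553
gripper_force: 30.0
```

```bash
python3 d.py .4595 .1286 .036 -95.8
```

```text
shift [-0.  -1.5 27.5]
turn [ 0.09 -0.05 -0.09]
```

Next I'll lower in small steps until light contact.

To row units: 0.027 m / 0.6 = 0.045, 0.024 m / 0.6 = 0.04.

Emit:
servo_tool --deltas '[{"dx":0,"dy":-0.0017,"dz":0.0167,"wx":0,"wy":0,"wz":0},{"dx":0,"dy":-0.0017,"dz":0.03,"wx":0,"wy":0,"wz":0},{"dx":0,"dy":-0.0017,"dz":0.04,"wx":0,"wy":0,"wz":0},{"dx":0,"dy":-0.0017,"dz":0.045,"wx":0,"wy":0,"wz":0},{"dx":0,"dy":-0.0017,"dz":0.045,"wx":0,"wy":0,"wz":0}]'

```text
clock: 11.8
position: [0.4587, 0.1284, 0.0349]
tcp_rot: [0.742, 0.67, -0.0, -0.0]
wrist_force: [-0.3, 0.1, -0.1]
gripper_width: 0.555
gripper_force: 30.0
```

Emit:
servo_tool --deltas '[{"dx":0,"dy":0,"dz":0,"wx":0,"wy":0,"wz":0},{"dx":0,"dy":0,"dz":0,"wx":0,"wy":0,"wz":0}]'

```text
clock: 11.97
position: [0.4592, 0.1285, 0.0356]
tcp_rot: [0.742, 0.67, 0.0, 0.0]
wrist_force: [0.3, 0.2, 0.1]
gripper_width: 0.556
gripper_force: 30.0
```

To row units: 0.0015 m / 0.6 = 0.0025, 0.001 m / 0.6 = 0.0017.

Emit:
servo_tool --deltas '[{"dx":0,"dy":0,"dz":0.0017,"wx":0,"wy":0,"wz":0},{"dx":0,"dy":0,"dz":0.0025,"wx":0,"wy":0,"wz":0},{"dx":0,"dy":0,"dz":0.0025,"wx":0,"wy":0,"wz":0}]'

```text
clock: 12.22
position: [0.4593, 0.1285, 0.0345]
tcp_rot: [0.742, 0.67, 0.0, -0.0]
wrist_force: [-1.2, -0.6, 3.9]
gripper_width: 0.557
gripper_force: 30.0
```

The pod touches the tray at 3.9 N, so I'll release, then lift straight up.

Emit:
servo_tool --deltas '[{"dx":0,"dy":0,"dz":0,"wx":0,"wy":0,"wz":0},{"dx":0,"dy":0,"dz":0,"wx":0,"wy":0,"wz":0},{"dx":0,"dy":0,"dz":0,"wx":0,"wy":0,"wz":0},{"dx":0,"dy":0,"dz":0,"wx":0,"wy":0,"wz":0},{"dx":0,"dy":0,"dz":0,"wx":0,"wy":0,"wz":0}]' --claw 0.5

```text
clock: 12.63
position: [0.4589, 0.1284, 0.0339]
tcp_rot: [0.742, 0.67, -0.0, -0.0]
wrist_force: [0.1, -0.1, 0.1]
gripper_width: 0.741
gripper_force: 0.0
```

To row units: -0.12 m / 0.6 = -0.2, -0.09 m / 0.6 = -0.15.

Emit:
servo_tool --deltas '[{"dx":0,"dy":0,"dz":-0.0167,"wx":0,"wy":0,"wz":0},{"dx":0,"dy":0,"dz":-0.05,"wx":0,"wy":0,"wz":0},{"dx":0,"dy":0,"dz":-0.1,"wx":0,"wy":0,"wz":0},{"dx":0,"dy":0,"dz":-0.15,"wx":0,"wy":0,"wz":0},{"dx":0,"dy":0,"dz":-0.2,"wx":0,"wy":0,"wz":0}]'

```text
clock: 13.05
position: [0.4587, 0.128, 0.1557]
tcp_rot: [0.743, 0.67, -0.0, 0.0]
wrist_force: [0.0, 0.1, -0.1]
gripper_width: 0.748
gripper_force: 0.0
```

To row units: -0.05 m / 0.6 = -0.0833, -0.03 m / 0.6 = -0.05.

Emit:
servo_tool --deltas '[{"dx":0,"dy":0,"dz":-0.05,"wx":0,"wy":0,"wz":0},{"dx":0,"dy":0,"dz":-0.0833,"wx":0,"wy":0,"wz":0},{"dx":0,"dy":0,"dz":-0.0833,"wx":0,"wy":0,"wz":0},{"dx":0,"dy":0,"dz":-0.0833,"wx":0,"wy":0,"wz":0},{"dx":0,"dy":0,"dz":-0.0833,"wx":0,"wy":0,"wz":0}]'

```text
clock: 13.47
position: [0.4583, 0.1282, 0.2035]
tcp_rot: [0.742, 0.67, -0.001, -0.0]
wrist_force: [0.6, 0.9, 0.3]
gripper_width: 0.754
gripper_force: 0.0
```

```bash
python3 -c "
from h import *
s=snap('scene','s6')['pixels']
cv2.imwrite('pics/c7.png',cv2.resize(s[170:380,170:450],(800,600)))"
```

```text
(no output)
```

View pics/c7.png

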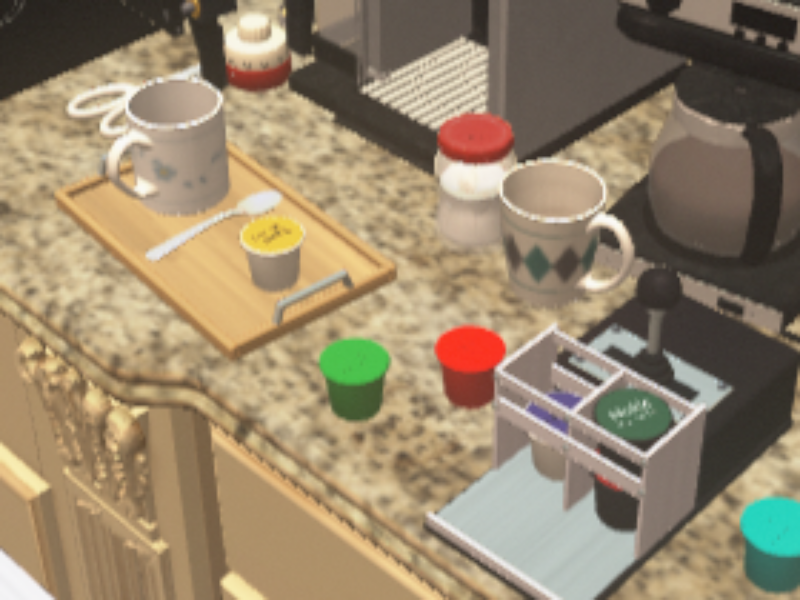

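The pod stands foil up on the bare end of the tray at crop pixel (273,250). The mug, spoon and other pods are in place and the stick is upright.

```bash
python3 -c "
from rig import ctrl
print(ctrl.sign_off())"
```

```text
the job is handed in; nothing more can be done
None
```

I fed the lower left pod, stood it upright and foil up on the bare end of the tray, and handed the job in at about 13.5 s; the last picture shows the stick upright and the mug, teaspoon and other pods in place.

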